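# Square a board in the test jig and switch on its locked power toggle

## Task

Put the circuit board with the heat sink under test: slide it on the jig until it lies flat and square in the corner, its edges against both fences. Then switch on the power with the locking toggle on the grey switch box: pull the bat outward until it clears its lock, without yanking it against its stop or forcing it sideways against the lock, flip it over to the side with the bar mark, and let it spring back in so that it is locked there. Leave everything else on the bench alone.

Things in the scene. Friction and masses are not known exactly. Their poses are not given: they have to be found in the camera images.
- jig: Fixed aluminium test jig, 150 (its x) by 180 mm (its y), deck 24 mm above the bench. Origin: centre of its underside. Two steel fences, 10 mm thick, 12 mm above the deck, along its +x edge (inner face x = +63 mm) and its +y edge (inner face y = +75 mm); other sides open. Jig and switch box stand side by side, either one on the left, each turned up to 20 degrees.
- jig_corner (a point): Point on the jig's deck where the inner faces of the two fences meet (jig frame x +63, y +75, z +24 mm).
- board: Loose circuit board askew on the jig's deck, 64 (its x) by 90 (its y) by 5 mm, about 150 g. Origin: centre of its underside. A rigid finned heat sink, 26 (x) by 44 mm (y), stands on its middle up to 35 mm above the underside and can be gripped. Home: centre at x +31, y +30 mm in the jig's frame, axes parallel to the jig's, long edge along the +x fence; starts within 20 degrees of that.
- switchbox: Fixed grey switch box, 130 (its x) by 120 (its y) by 64 mm tall. Origin: centre of its underside. The toggle stands on the middle of its top; the bat swings in the box's x-z plane. Flat raised marks on top: a round dot on the -x side (off, where the bat leans at the start), a bar on the +x side (on).
- toggle_pivot (a point): Point about which the bat swings, on the middle of the box, 66 mm above its underside (2 mm above its top). The swing axis is the box's y axis. A round collar of 34 mm diameter rises 7 mm above the box's top around it.
- toggle (a joint): Swing of the bat (rad): 0 = off, leaning 0.45 rad from upright to the box's -x; 0.45 = upright; 0.9 = on, leaning 0.45 rad to +x. It starts at 0 to 0.1; friction keeps it where it is left. With the bat not pulled out, a hidden tooth blocks it between about 0.25 and 0.65. This number does not show the pull.
- bat_head (a point): Middle of the bat's steel head, on the bat's axis, 42 mm from the pivot when the bat is in (more when pulled). The head is a cylinder of 18 mm diameter, from 28 to 54 mm from the pivot, on a 10 mm shaft. It may turn between flat finger pads that close along the box's y axis, so the gripper need not tilt with the bat.
- bat: The same bat: origin at the pivot when in, z outward along it. It slides out along z against a spring (5 N at first, 0.3 N more per mm). It clears the lock tooth after a pull of 4 to 13 mm, which differs each time and cannot be seen; 2 to 3 mm later a hard stop is felt as a sharp rise of force. Past the tooth the spring draws it in again when let go.
- screwdriver: Loose red-handled screwdriver lying on the near left of the bench; to be left alone.
- pliers: Loose red-handled pliers, 130 mm long, lying on the near right; to be left alone.
- solder_reel: Loose reel of solder, 60 mm across, 32 mm tall, beyond the two units; to be left alone.
- screw_cup: Loose small white cup, 42 mm across, 28 mm tall, on the robot's side of the two units, near the middle; to be left alone.
- multimeter: Loose multimeter, 170 x 85 x 38 mm, lying beyond the two units; to be left alone.
- phone: Loose opened phone, 148 x 72 x 10 mm, lying beyond the two units; to be left alone.
- spare_board: Loose smaller circuit board, 70 x 50 mm, without a heat sink, to the far right of the units; not the one to test; to be left alone.

How it is judged:
By the outcome, as a careful person would: the job done as asked, in the order asked, and still so for the second after the job is handed in, with the robot touching nothing.
It also fails if it takes over 72 s, if anything falls off the work surface, if the arm or the gripper's body presses on something with over 40 N, if the wrist force passes 120 N, or if a joint passes its speed limit or range.

## Robot

A 6-joint arm with a two-finger parallel gripper is mounted at the origin on the work surface. World frame = base frame: x ahead of the robot, y to its left, z up, the work surface at z = 0. Lengths are in m, angles in degrees, forces in N, time in s.
With the tool pointing down it reaches from about 0.3 to 1 m from the base axis. Payload 5.1 kg.
Tool frame: the origin (TCP) lies midway between the tips of the shut fingers; the grasp point (between the pads) lies 19 mm behind it; z points along the fingers, x is the direction in which the jaws open and shut, and the axes are right-handed (so a half turn about z gives the same grasp; the last joint's range is limited). The gripper opens to 95 mm and grips with 3 to 60 N. Pads are 20 mm wide; open, the fingers measure 119 mm over their backs; the gripper's body (75 mm by 180 mm) begins 59 mm behind the grasp point.
Start: joints at [-75.665, 7.093, 94.555, -0, 78.352, -4.733], TCP at [0.212, -0.614, 0.176] pointing down, gripper open.
Joint ranges: [-149.61, 149.61], [-58.7, 133.49], [1.44, 155.28], [-77.14, 257.14], [18.33, 153.61], [-166.67, 166.67]. Speed limits (degrees/s): [147.25, 147.25, 180, 180, 180, 180].

## Interface

Orientations are given as a 3x3 rotation matrix whose columns are the frame's x, y, z axes.
In Python, from cell import robot gives the robot as it stands.
- The arm moves only by the tool step_arm, never from a script. Its argument "rows" is a list of rows, each a list of 6 numbers: the shift along the tool's x, y, z in cm, then the turn, a rotation vector about the tool's x, y, z in rad. In form: [[dx, dy, dz, ax, ay, az], ...]. A call has 1 to 12 rows; each row shifts and turns the commanded pose from where the row before left it, along the tool's axes as they then stand; what a row does not reach is not made up. A row lasts 1/8 s, in which the tool goes at most 62.5 mm and 10.7 degrees, less where a joint would pass 70% of its speed; a pose out of reach is approached as far as the arm can. A call with a gripper value outside its range is refused whole. "fingers" is the closure, from 0 (fully open) to 1 (shut), set as the call begins (left out, the last holds). The fingers move at their own pace and stop on an object; "force" is the grip in N (left out, the last holds). Time passes only in rows, so rows that do not move let the fingers close. It gives the time, the measured TCP pose, the force and the opening at its end, in the units of the state.
- robot.state(): the state, without advancing time (a new reading comes with each control period).
- robot.read_camera(name): name is "side" or "top" or "wrist"; returns a dict with "frame" (480x640x3 uint8, red, green, blue), "depth" (480x640 float32, m along the optical axis (not along the pixel's ray), 0 where there is no reading), "intrinsics" (3x3 intrinsics, pixels), "T" (4x4, takes a point from camera to world coordinates); the wrist camera has in their place "hand_eye" (4x4, takes a point from camera to tool coordinates, whose origin is the TCP and whose axes are the tool frame's). Camera axes: x right, y up, looking along -z (the intrinsics and any distortion apply to the point x, -y, -z); pixel columns grow to the right and rows downward; lengths in m; the calibration is good to about 2 mm. A picture is of the moment at which its call begins: read the wrist's pose just before it.
- robot.close_job(): hands the job in, once; it reports no verdict.
Trained networks look in a picture, given as the dict that the camera call returned (one of the last four; its "shot" number tells which), for a name from the list of things; names that differ only in an ending like _2 or _b are one class to them, and where a whole thing is asked for, a point or a joint stands for the part that bears it (a point fixed in the world has none). Each returns a list of dicts, best first, with "p" (0 to 1); they miss things now and then, are a little off and sometimes report something else, mostly with a low value. They report only what shows in the picture. A call takes as long as a camera call.
- robot.trace(picture, query): "mask" (480x640 bool, what is visible of it).
- robot.pinpoint(picture, query): "location" ([x, y, z] in m, in world coordinates, good to about 4 mm: a listed point, or the origin of a listed thing).
The state is a dict: "time": time; "joint_pos": joint angles; "qvel": joint speeds; "tau": joint torques, N m; "position": TCP position; "ee_rot": TCP orientation; "ft_force": force on the tool from outside, world axes, zero at the start; "moment": the same for the moment, N m; "grip_width": finger opening in m.
Only numpy, scipy, OpenCV 4.12 (cv2) and the standard library are available. Lean on these libraries where they do the work, as an engineer would, in place of code of your own. Each camera call takes 0.05 s, during which the arm holds its last target.

## Working session

There is one attempt and no reset: what is moved stays moved. The work goes in short steps, Python scripts to look and compute and a tool call to move; the robot and the scene stay as the last step left them, time stands still between calls to the robot, and variables do not carry over. Pictures are saved under pics/ and viewed, and the job is handed in when it is done.

Besides the shell and the picture viewer there is one more tool, called after ">>>" by a JSON object that holds its "api" and its "payload". step_arm: Moves the arm, as the interface text tells. Its arguments: {"type":"object","properties":{"rows":{"type":"array","items":{"type":"array","items":{"type":"number"}}},"fingers":{"type":"number"},"force":{"type":"number"}},"required":["rows"]}

```bash
mkdir -p pics; ls; cat > h.py <<'E'
import numpy as np, cv2
from cell import robot
def save(p,n): cv2.imwrite('pics/'+n+'.png', cv2.cvtColor(p['frame'],cv2.COLOR_RGB2BGR))
def camT(p):
    if 'T' in p: return np.array(p['T'])
    s=robot.state(); T=np.eye(4); T[:3,:3]=s['ee_rot']; T[:3,3]=s['position']
    return T@np.array(p['hand_eye'])
def cloud(p,T=None):
    T=camT(p) if T is None else T
    K=np.array(p['intrinsics']); d=p['depth']; v,u=np.mgrid[:480,:640]
    x=(u-K[0,2])/K[0,0]*d; y=(v-K[1,2])/K[1,1]*d
    P=np.stack([x,-y,-d],-1)
    return P@T[:3,:3].T+T[:3,3]
E
python3 - <<'E'
from h import *
s=robot.state(); print(s)
for n in ['top','side']:
    p=robot.read_camera(n); save(p,n+'0'); print(n,p.keys(),p['intrinsics'],p['T'])
    for q in ['jig','jig_corner','board','switchbox','toggle_pivot','bat_head','screw_cup']:
        print(q,[(np.round(r['location'],4).tolist(),round(r['p'],2)) for r in robot.pinpoint(p,q)[:2]])
E
```

```text
pics
{'time': 0.0, 'joint_pos': array([-7.56644170e+01,  7.13264257e+00,  9.46332882e+01,  1.16500041e-03,
        7.83498288e+01, -4.73069889e+00]), 'qvel': array([ 0.02357655,  0.01886664,  0.08779074, -0.06401194,  0.00422228,
       -0.00787877]), 'tau': array([ 4.87112939e-04, -4.17608786e+01, -3.59933710e+01,  7.74766621e-02,
        4.92605846e-02, -1.56104775e-04]), 'position': array([ 0.21215431, -0.61365605,  0.17520494]), 'ee_rot': array([[ 3.26657363e-01, -9.45142707e-01, -4.80954576e-04],
       [-9.45140688e-01, -3.26657664e-01,  1.96240466e-03],
       [-2.01185995e-03, -1.86464194e-04, -9.99997959e-01]]), 'ft_force': array([0.84580476, 0.23543808, 0.05820505]), 'moment': array([-0.02002382,  0.03485621,  0.00011879]), 'grip_width': 0.09490047458768017}
top dict_keys(['frame', 'depth', 'intrinsics', 'T', 'shot']) [[585.2657634    0.         312.30478042]
 [  0.         585.2657634  250.41941523]
 [  0.           0.           1.        ]] [[-0.00217743  0.98832163 -0.15236672  0.33307572]
 [-0.9995861  -0.00652192 -0.02801939 -0.0912272 ]
 [-0.02868589  0.15224264  0.98
[... 423 characters left out ...]
nsics', 'T', 'shot']) [[610.99575067   0.         331.25594957]
 [  0.         610.99575067 241.38589442]
 [  0.           0.           1.        ]] [[ 0.99861089  0.03909227 -0.03532812  0.49915676]
 [-0.05109561  0.55475526 -0.83044316 -1.07892937]
 [-0.01286545  0.8310947   0.55598209  0.7520425 ]
 [ 0.          0.          0.          1.        ]]
jig [([0.545, -0.1181, -0.0004], 0.97)]
jig_corner [([0.5913, -0.0251, 0.0229], 0.97)]
board [([0.546, -0.1106, 0.0266], 0.93)]
switchbox [([0.5549, 0.1627, -0.0001], 0.86)]
toggle_pivot [([0.5603, 0.1645, 0.0656], 0.78)]
bat_head [([0.5428, 0.1608, 0.1048], 0.7)]
screw_cup [([0.3062, -0.2757, 0.0021], 0.74), ([0.3825, -0.0284, -0.0004], 0.68)]
```

View pics/top0.png

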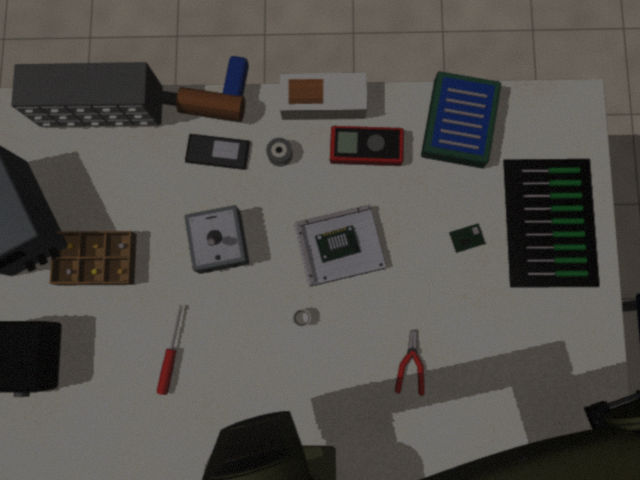

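View pics/side0.png

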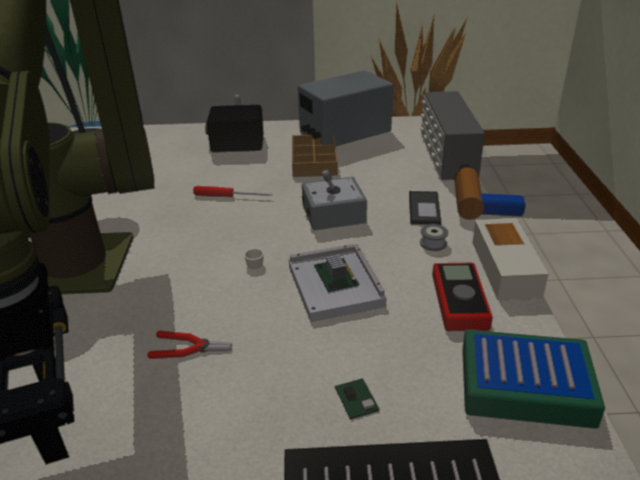

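```bash
cat >> h.py <<'E'
def rect(P,mask,z0,z1):
    m=mask&(P[...,2]>z0)&(P[...,2]<z1); q=P[m][:,:2]
    r=cv2.minAreaRect((q*1000).astype(np.float32)); return r,len(q)
E
python3 - <<'E'
from h import *
for n in ['top','side']:
    p=robot.read_camera(n); P=cloud(p)
    f=p['frame']
    for q in ['jig','board','switchbox','bat']:
        r=robot.trace(p,q)
        if not r: print(q,'none'); continue
        m=r[0]['mask']; z=P[m][:,2]
        zr={'jig':(.018,.045),'board':(.02,.07),'switchbox':(.055,.075),'bat':(.08,.14)}[q]
        print(n,q,r[0]['p'],m.sum(),np.percentile(z,[5,50,95]).round(4),rect(P,m,*zr))
    y0,y1,x0,x1=(190,300,170,400) if n=='top' else (160,330,270,400)
    cv2.imwrite(f'pics/{n}z.png',cv2.resize(f[y0:y1,x0:x1,::-1],None,fx=3.4,fy=3.4,interpolation=cv2.INTER_CUBIC))
E
```

```text
top jig 0.94 4142 [0.019  0.0243 0.037 ] (((548.4840087890625, -115.88662719726562), (149.4507598876953, 180.27291870117188), 13.329212188720703), 3993)
top board 0.77 1041 [0.025  0.0305 0.0609] (((551.4616088867188, -112.02072143554688), (63.233036041259766, 89.5879898071289), 15.944398880004883), 1039)
top switchbox 0.81 3457 [0.0297 0.0638 0.07  ] (((560.8914794921875, 162.33387756347656), (131.15237426757812, 121.17378997802734), 10.521578788757324), 3007)
top bat 0.59 70 [0.1005 0.1141 0.1196] (((546.4901733398438, 157.02191162109375), (15.976916313171387, 24.078065872192383), 70.09939575195312), 69)
side jig 0.76 4411 [0.0047 0.0233 0.0354] (((546.43408203125, -120.57002258300781), (150.35281372070312, 181.4697265625), 13.888602256774902), 3652)
side board 0.79 1100 [0.0246 0.0297 0.0593] (((545.72119140625, -100.81515502929688), (69.7159652709961, 119.75128936767578), 14.36971378326416), 1094)
side switchbox 0.95 2909 [0.0076 0.0607 0.0719] (((558.7660522460938, 159.43467712402344), (131.53790283203125, 129.95558166503906), 10.250463485717773), 1496)
side bat 0.6 4211 [0.0079 0.0234 0.0354] (((0.0, 0.0), (0.0, 0.0), 0.0), 0)
```

>>> {"api": "step_arm", "payload": {"rows": [[-3.72,-4.65,-0.75,0,0,0],[-3.72,-4.65,-0.75,0,0,0],[-3.72,-4.65,-0.75,0,0,0],[-3.72,-4.65,-0.75,0,0,0],[-3.72,-4.65,-0.75,0,0,0],[-3.72,-4.65,-0.75,0,0,0],[-3.72,-4.65,-0.75,0,0,0],[-3.72,-4.65,-0.75,0,0,0],[-3.72,-4.65,-0.75,0,0,0],[-3.72,-4.65,-0.75,0,0,0.098],[0,0,0,0,0,0],[0,0,0,0,0,0]], "fingers": 0.35, "force": 10}}

```text
time: 2.8
position: [0.5301, -0.1109, 0.2513]
ee_rot: [[0.234, -0.972, -0.001], [-0.972, -0.234, -0.0], [0.0, 0.001, -1.0]]
ft_force: [0.6, 0.0, 0.1]
grip_width: 0.0623
```

```bash
python3 - <<'E'
from h import *
s=robot.state(); print(s['position'],np.degrees(np.arctan2(s['ee_rot'][1,0],s['ee_rot'][0,0])),s['grip_width'],s['qvel'].round(2))
p=robot.read_camera('wrist'); save(p,'w1'); T=camT(p); P=cloud(p,T); print(np.array(p['hand_eye']).round(3), p['intrinsics'])
np.savez('w1.npz',f=p['frame'],d=p['depth'],T=T,K=p['intrinsics'])
for q in ['jig','jig_corner','board','switchbox']:
    print(q,[(np.round(r['location'],4).tolist(),round(r['p'],2)) for r in robot.pinpoint(p,q)[:2]])
for q,zr in [('jig',(.018,.045)),('board',(.02,.034))]:
    r=robot.trace(p,q)
    if r:
        m=r[0]['mask']; print(q,r[0]['p'],m.sum(),rect(P,m,*zr))
E
```

```text
[ 0.53005334 -0.11090796  0.25126251] -76.4853904900498 0.06225762391804164 [-1.78 -0.27  0.68  0.02 -0.01  0.23]
[[ 1.    -0.     0.002 -0.   ]
 [ 0.    -0.971 -0.238 -0.066]
 [ 0.002  0.238 -0.971 -0.207]
 [ 0.     0.     0.     1.   ]] [[354.64948413   0.         315.46604167]
 [  0.         354.64948413 241.7154537 ]
 [  0.           0.           1.        ]]
jig [([0.7807, -0.1851, -0.0018], 0.38)]
jig_corner [([0.5927, -0.0284, 0.023], 0.57)]
board [([0.5508, -0.1095, 0.0271], 0.96)]
switchbox [([0.5569, 0.1634, 0.006], 0.58)]
jig 0.83 13942 (((546.3788452148438, -115.07884216308594), (148.79879760742188, 180.61676025390625), 13.439374923706055), 13835)
board 0.92 3998 (((547.4097290039062, -110.17138671875), (67.3184814453125, 92.07768249511719), 14.877089500427246), 2890)
```

View pics/topz.png

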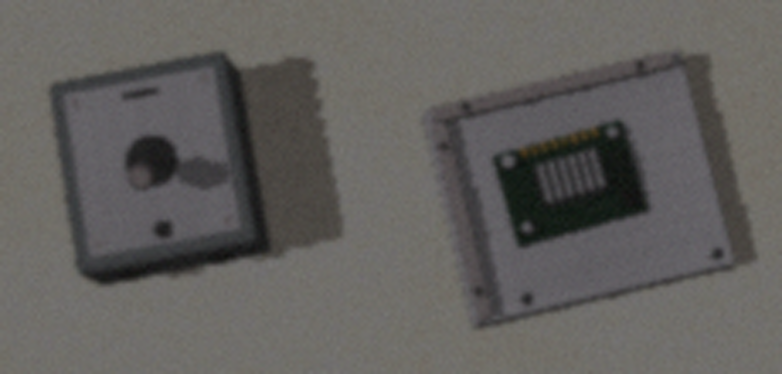

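View pics/w1.png

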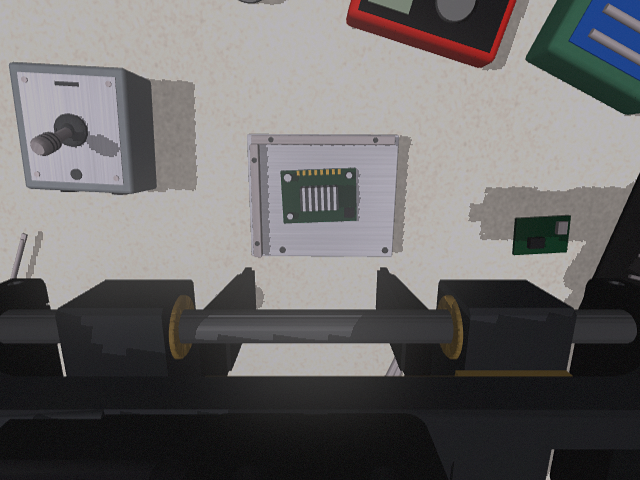

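```bash
cat >> h.py <<'E'
def toplane(uv,K,T,z):
    uv=np.asarray(uv,float); r=np.c_[(uv[:,0]-K[0,2])/K[0,0],-(uv[:,1]-K[1,2])/K[1,1],-np.ones(len(uv))]@T[:3,:3].T
    t=(z-T[2,3])/r[:,2]; return T[:3,3]+r*t[:,None]
E
python3 - <<'E'
from h import *
d=np.load('w1.npz'); f=d['f'];K=d['K'];T=d['T']
c=f[125:265,240:415]
cv2.imwrite('pics/w1z.png',cv2.resize(c[...,::-1],None,fx=4.5,fy=4.2,interpolation=cv2.INTER_CUBIC))
r=f.astype(int)
g=((r[...,1]-r[...,0]>8)|(r.max(-1)<70)|((r[...,0]-r[...,2])>60))
m=np.zeros_like(g); m[160:230,275:365]=g[160:230,275:365]
m=m.astype(np.uint8)
n,l,st,ce=cv2.connectedComponentsWithStats(m); k=1+st[1:,4].argmax(); print(st[k])
cs,_=cv2.findContours((l==k).astype(np.uint8),cv2.RETR_EXTERNAL,cv2.CHAIN_APPROX_NONE)
q=toplane(cs[0][:,0],K,T,.029)[:,:2]*1000
print(cv2.minAreaRect(q.astype(np.float32)))
# heat-sink top
P=cloud(dict(depth=d['d'],intrinsics=K),T)
mm=np.zeros_like(g);mm[160:230,275:365]=1
w=P[mm&(P[...,2]>.05)&(P[...,2]<.07)]; print(len(w),cv2.minAreaRect((w[:,:2]*1000).astype(np.float32)), w[:,2].mean())
E
```

```text
[ 280  168   77   55 2771]
((547.6195068359375, -110.34891510009766), (63.375144958496094, 89.8917007446289), 15.635503768920898)
913 ((547.8525390625, -110.36470794677734), (26.18583869934082, 43.86887741088867), 15.797969818115234) 0.058055869518701855
```

View pics/w1z.png

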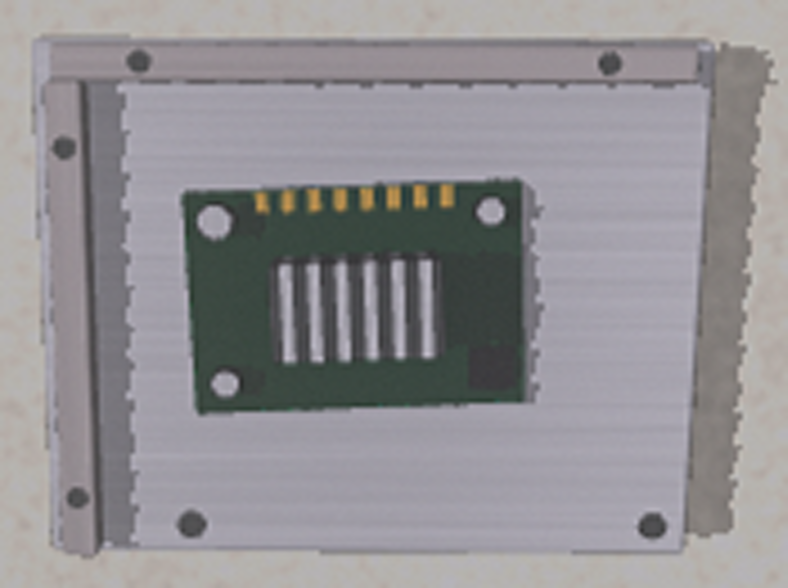

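>>> {"api": "step_arm", "payload": {"rows": [[0.36,-1.72,0,0,0,-0.038],[0,0,5,0,0,0],[0,0,5,0,0,0],[0,0,4,0,0,0],[0,0,0,0,0,0]]}}

```text
time: 3.78
position: [0.5446, -0.1098, 0.1074]
ee_rot: [[0.269, -0.963, -0.008], [-0.963, -0.269, 0.002], [-0.004, 0.007, -1.0]]
ft_force: [-0.6, -0.5, 1.0]
grip_width: 0.0615
```

```bash
python3 - <<'E'
from h import *
d=np.load('w1.npz'); P=cloud(dict(depth=d['d'],intrinsics=d['K']),d['T'])
for (u,v) in [(348,195),(348,205),(349,213),(330,178),(298,195),(380,240)]: print(u,v,P[v-1:v+2,u-1:u+2].reshape(-1,3).mean(0).round(4))
s=robot.state(); print(s['position'],np.degrees(np.arctan2(s['ee_rot'][1,0],s['ee_rot'][0,0])),s['ft_force'])
p=robot.read_camera('wrist'); save(p,'w2')
E
```

```text
348 195 [ 0.5568 -0.1447  0.0284]
348 205 [ 0.5449 -0.1478  0.0278]
349 213 [ 0.5361 -0.1511  0.031 ]
330 178 [ 0.5714 -0.1186  0.0283]
298 195 [ 0.5426 -0.0858  0.0278]
380 240 [ 0.5108 -0.199   0.0226]
[ 0.54464803 -0.10982261  0.10738375] -74.40745515152159 [-0.59991996 -0.52132686  0.9897735 ]
```

View pics/w2.png

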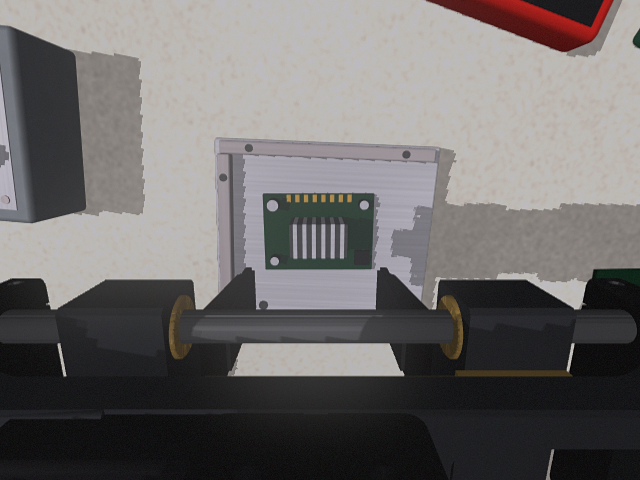

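>>> {"api": "step_arm", "payload": {"rows": [[0,0,3.2,0,0,0],[0,0,3.2,0,0,0],[0,0,0,0,0,0],[0,0,0,0,0,0]]}}

```text
time: 4.32
position: [0.5499, -0.111, 0.0505]
ee_rot: [[0.269, -0.963, 0.004], [-0.963, -0.269, -0.001], [0.002, -0.004, -1.0]]
ft_force: [0.8, 0.0, 0.0]
grip_width: 0.0617
```

>>> {"api": "step_arm", "payload": {"rows": [[0,0,0.6,0,0,0],[0,0,0.5,0,0,0],[0,0,0,0,0,0],[0,0,0,0,0,0],[0,0,0,0,0,0]]}}

```text
time: 4.95
position: [0.548, -0.1103, 0.0366]
ee_rot: [[0.269, -0.963, 0.0], [-0.963, -0.269, -0.0], [0.0, -0.0, -1.0]]
ft_force: [0.5, -0.2, 0.7]
grip_width: 0.0615
```

>>> {"api": "step_arm", "payload": {"rows": [[0,0,0.3,0,0,0],[0,0,0,0,0,0],[0,0,0,0,0,0]]}}

```text
time: 5.32
position: [0.5478, -0.1103, 0.0334]
ee_rot: [[0.269, -0.963, -0.0], [-0.963, -0.269, 0.0], [-0.0, 0.0, -1.0]]
ft_force: [0.4, -0.4, 0.1]
grip_width: 0.0618
```

>>> {"api": "step_arm", "payload": {"rows": [[0,0,0,0,0,0],[0,0,0,0,0,0],[0,0,0,0,0,0],[0,0,0,0,0,0]], "fingers": 1, "force": 8}}

```text
time: 5.82
position: [0.5478, -0.1103, 0.0335]
ee_rot: [[0.269, -0.963, -0.0], [-0.963, -0.269, -0.0], [0.0, 0.0, -1.0]]
ft_force: [-0.3, -0.4, 0.2]
grip_width: 0.0274
```

```bash
python3 - <<'E'
from h import *
s=robot.state(); print(s['position'],s['grip_width'],s['ft_force'])
p=robot.read_camera('wrist'); save(p,'w3')
p=robot.read_camera('side'); f=p['frame'][190:350,260:420]
cv2.imwrite('pics/s3.png',cv2.resize(f[...,::-1],None,fx=3.5,fy=3.5,interpolation=cv2.INTER_CUBIC))
E
```

```text
[ 0.54784066 -0.11034302  0.03349198] 0.027399852976944663 [-0.28535627 -0.36356708  0.16724194]
```

View pics/w3.png

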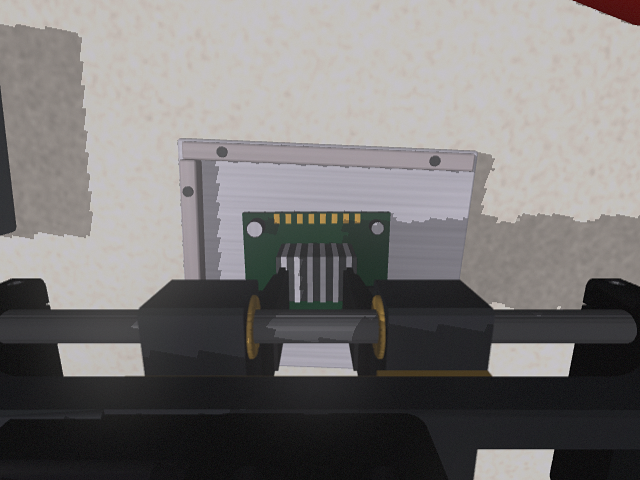

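View pics/s3.png

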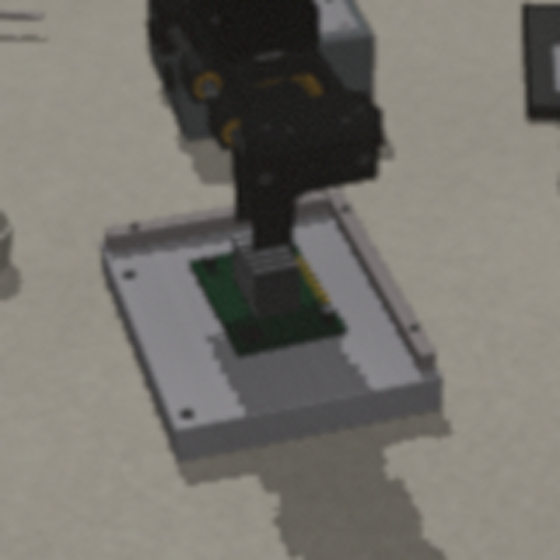

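>>> {"api": "step_arm", "payload": {"rows": [[0,0,0,0,0,0]]}}

```text
time: 6.05
position: [0.5478, -0.1103, 0.0335]
ee_rot: [[0.269, -0.963, 0.0], [-0.963, -0.269, 0.0], [0.0, -0.0, -1.0]]
ft_force: [-0.8, 0.4, 0.5]
grip_width: 0.0093
```

```bash
python3 - <<'E'
from h import *
s=robot.state(); print(s['position'],s['grip_width'],s['ft_force'])
p=robot.read_camera('wrist'); save(p,'w4')
cv2.imwrite('pics/w4z.png',cv2.resize(p['frame'][190:320,210:430,::-1],None,fx=3.6,fy=3.6,interpolation=cv2.INTER_CUBIC))
P=cloud(p); m=np.zeros((480,640),bool); m[200:310,240:400]=1
w=P[m&(P[...,2]>.05)&(P[...,2]<.066)]; print(cv2.minAreaRect((w[:,:2]*1000).astype(np.float32)))
E
```

```text
[ 0.5478492  -0.1103329   0.03346849] 0.009261723567959937 [-0.80876796  0.42281091  0.5486167 ]
((548.2727661132812, -110.03616333007812), (26.504669189453125, 43.753318786621094), 15.587985038757324)
```

View pics/w4z.png

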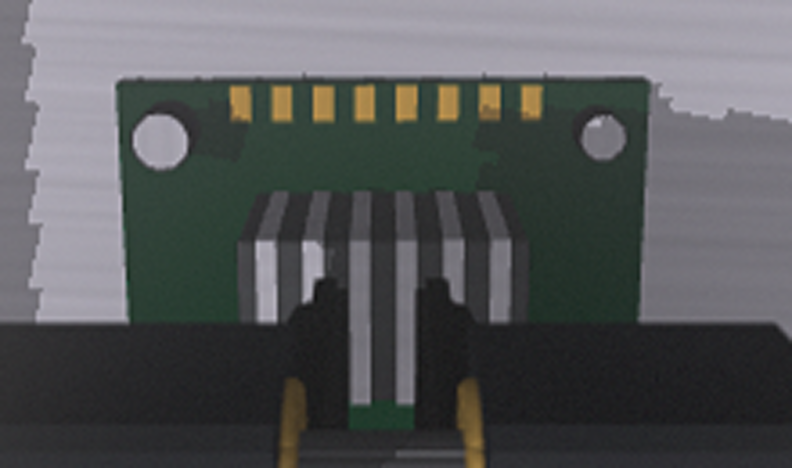

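```bash
python3 - <<'E'
from h import *
s=robot.state(); R=s['ee_rot'];t=s['position']
p=robot.read_camera('wrist'); P=cloud(p); np.savez('w4.npz',f=p['frame'],d=p['depth'],T=camT(p),K=p['intrinsics'])
for v in range(250,312,4):
    print(v,[ (u,((P[v,u]-t)@R*1000).round(0).tolist()) for u in (302,316,330)], p['depth'][v,302].round(4))
E
```

```text
250 [(302, [-8.0, -13.0, -12.0]), (316, [-0.0, -13.0, -12.0]), (330, [8.0, -13.0, -11.0])] 0.2028
254 [(302, [-8.0, -13.0, -21.0]), (316, [-0.0, -13.0, -21.0]), (330, [8.0, -13.0, -20.0])] 0.194
258 [(302, [-8.0, -12.0, -25.0]), (316, [-0.0, -12.0, -23.0]), (330, [7.0, -12.0, -24.0])] 0.19
262 [(302, [-8.0, -10.0, -25.0]), (316, [-0.0, -10.0, -24.0]), (330, [7.0, -10.0, -24.0])] 0.1901
266 [(302, [-8.0, -8.0, -25.0]), (316, [-0.0, -7.0, -24.0]), (330, [7.0, -8.0, -24.0])] 0.1915
270 [(302, [-7.0, -11.0, -43.0]), (316, [-0.0, -5.0, -24.0]), (330, [7.0, -11.0, -42.0])] 0.1725
274 [(302, [-7.0, -11.0, -49.0]), (316, [-0.0, -4.0, -26.0]), (330, [6.0, -11.0, -48.0])] 0.1667
278 [(302, [-7.0, -12.0, -55.0]), (316, [-0.0, -1.0, -24.0]), (330, [6.0, -11.0, -54.0])] 0.1613
282 [(302, [-6.0, -12.0, -60.0]), (316, [-0.0, 1.0, -25.0]), (330, [6.0, -11.0, -59.0])] 0.1561
286 [(302, [-6.0, -12.0, -65.0]), (316, [-0.0, 4.0, -25.0]), (330, [6.0, -11.0, -63.0])] 0.1513
290 [(302, [-6.0, -12.0, -70.0]), (316, [-0.0, 6.0, -25.0]), (330, [6.0, -11.0, -68.0])] 0.1468
294 [(302, [-6.0, -11.0, -72.0]), (316, [-0.0, 9.0, -23.0]), (330, [6.0, -11.0, -74.0])] 0.1443
298 [(302, [-3.0, -32.0, -128.0]), (316, [-0.0, 11.0, -25.0]), (330, [3.0, -33.0, -129.0])] 0.0852
302 [(302, [-3.0, -32.0, -129.0]), (316, [-0.0, 26.0, 6.0]), (330, [3.0, -33.0, -130.0])] 0.0845
306 [(302, [-4.0, -30.0, -127.0]), (316, [-0.0, 29.0, 6.0]), (330, [3.0, -33.0, -133.0])] 0.0864
310 [(302, [-4.0, -30.0, -128.0]), (316, [-0.0, -30.0, -129.0]), (330, [3.0, -32.0, -133.0])] 0.0856
```

```bash
cat >> h.py <<'E'
def proj(p,X):
    T=np.array(p['T']);K=np.array(p['intrinsics']); c=(np.atleast_2d(X)-T[:3,3])@T[:3,:3]
    return np.c_[K[0,2]+K[0,0]*c[:,0]/-c[:,2], K[1,2]-K[1,1]*c[:,1]/-c[:,2]]
E
python3 - <<'E'
from h import *
s=robot.state(); R=s['ee_rot'];t=s['position']; print(t,s['grip_width'])
p=robot.read_camera('side'); f=p['frame'].copy()
u=proj(p,[t+R@np.array([0,0,-z]) for z in (0,.019,.04,.06)]); print(u.round(1))
x0,y0=280,190; c=cv2.resize(f[y0:y0+130,x0:x0+130,::-1],None,fx=4.5,fy=4.5,interpolation=cv2.INTER_CUBIC)
for a,b in u: cv2.circle(c,(int((a-x0)*4.5),int((b-y0)*4.5)),4,(0,0,255),1)
cv2.imwrite('pics/s5.png',c)
d=p['depth']; P=cloud(p)
for v in range(225,285,4): print(v,P[v,int(u[0,0])].round(3),P[v,int(u[0,0])-6].round(3))
E
```

```text
[ 0.54784174 -0.11034176  0.03345919] 0.0024880047365845375
[[335.5 270.8]
 [335.4 263. ]
 [335.3 254.2]
 [335.2 245.6]]
225 [ 0.544 -0.192  0.192] [ 0.533 -0.192  0.192]
229 [ 0.543 -0.202  0.19 ] [ 0.533 -0.191  0.183]
233 [ 0.543 -0.203  0.182] [ 0.534 -0.172  0.163]
237 [ 0.543 -0.206  0.176] [ 0.536 -0.113  0.115]
241 [ 0.543 -0.197  0.162] [ 0.536 -0.111  0.105]
245 [ 0.543 -0.198  0.154] [ 0.536 -0.115  0.099]
249 [ 0.547 -0.122  0.094] [ 0.536 -0.112  0.087]
253 [ 0.547 -0.119  0.082] [ 0.536 -0.109  0.076]
257 [ 0.547 -0.119  0.073] [ 0.536 -0.096  0.058]
261 [ 0.547 -0.111  0.057] [ 0.535 -0.115  0.061]
265 [ 0.546 -0.127  0.06 ] [ 0.535 -0.111  0.049]
269 [ 0.546 -0.136  0.057] [ 0.535 -0.113  0.04 ]
273 [ 0.546 -0.135  0.046] [ 0.535 -0.111  0.029]
277 [ 0.545 -0.136  0.037] [ 0.534 -0.124  0.029]
281 [ 0.545 -0.139  0.03 ] [ 0.534 -0.136  0.029]
```

View pics/s5.png

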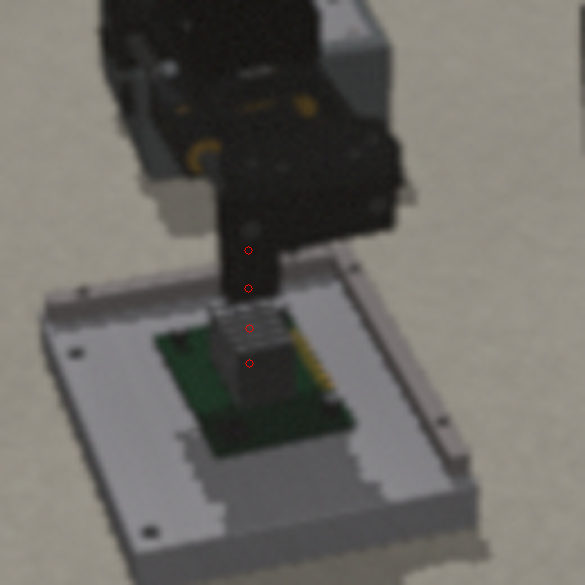

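>>> {"api": "step_arm", "payload": {"rows": [[0,0,0,0,0,0],[0,0,0,0,0,0],[0,0,0,0,0,0],[0,0,0,0,0,0],[0,0,0,0,0,0],[0,0,0,0,0,0],[0,0,0,0,0,0]], "fingers": 0.35}}

```text
time: 7.08
position: [0.5479, -0.1103, 0.0335]
ee_rot: [[0.269, -0.963, 0.0], [-0.963, -0.269, 0.0], [-0.0, -0.0, -1.0]]
ft_force: [0.4, -0.4, -0.4]
grip_width: 0.0609
```

>>> {"api": "step_arm", "payload": {"rows": [[0,0,1,0,0,0],[0,0,1,0,0,0],[0,0,0.5,0,0,0],[0,0,0,0,0,0],[0,0,0,0,0,0]]}}

```text
time: 7.7
position: [0.548, -0.1104, 0.0086]
ee_rot: [[0.269, -0.963, 0.0], [-0.963, -0.269, -0.0], [0.0, -0.0, -1.0]]
ft_force: [0.2, 0.2, -0.8]
grip_width: 0.0617
```

```bash
python3 - <<'E'
from h import *
s=robot.state(); print(s['position'],s['grip_width'],s['ft_force'])
p=robot.read_camera('wrist')
a=cv2.resize(p['frame'][200:330,210:430,::-1],None,fx=2.7,fy=2.7,interpolation=cv2.INTER_CUBIC)
p=robot.read_camera('side'); x0,y0=280,190; c=cv2.resize(p['frame'][y0:y0+130,x0:x0+70,::-1],None,fx=2.7,fy=2.7,interpolation=cv2.INTER_CUBIC)
cv2.imwrite('pics/c6.png',np.hstack([a,c]))
E
```

```text
[ 0.54803936 -0.110406    0.00861125] 0.06173277940520005 [ 0.15140236  0.15358105 -0.81576714]
```

View pics/c6.png

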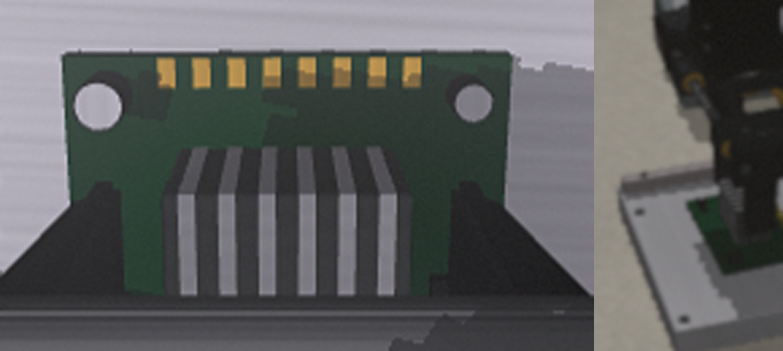

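>>> {"api": "step_arm", "payload": {"rows": [[0,0,0.6,0,0,0],[0,0,0.4,0,0,0],[0,0,0,0,0,0]]}}

```text
time: 8.18
position: [0.5473, -0.1102, -0.0023]
ee_rot: [[0.269, -0.963, -0.001], [-0.963, -0.269, 0.0], [-0.001, 0.001, -1.0]]
ft_force: [-0.1, 0.7, -0.2]
grip_width: 0.0619
```

>>> {"api": "step_arm", "payload": {"rows": [[0,0,0,0,0,0],[0,0,0,0,0,0],[0,0,0,0,0,0],[0,0,0,0,0,0],[0,0,0,0,0,0]], "fingers": 1, "force": 8}}

```text
time: 8.8
position: [0.548, -0.1104, -0.0014]
ee_rot: [[0.269, -0.963, 0.0], [-0.963, -0.269, -0.0], [0.0, -0.0, -1.0]]
ft_force: [-0.7, -0.2, 0.8]
grip_width: 0.0436
```

>>> {"api": "step_arm", "payload": {"rows": [[0,0,0,0,0,0.038],[-0.5,-0.6,0,0,0,0],[-0.5,-0.6,0,0,0,0],[-0.5,-0.6,0,0,0,0],[-0.4,-0.5,0,0,0,0],[-0.2,-0.2,0,0,0,0],[0,0,0,0,0,0],[0,0,0,0,0,0],[0,0,0,0,0,0]]}}

```text
time: 9.93
position: [0.5675, -0.0839, -0.0014]
ee_rot: [[0.233, -0.973, 0.001], [-0.973, -0.233, 0.0], [-0.0, -0.001, -1.0]]
ft_force: [0.7, 1.1, 3.1]
grip_width: 0.0437
```

```bash
python3 - <<'E'
from h import *
s=robot.state(); print(s['position'],s['grip_width'],s['ft_force'],s['moment'])
p=robot.read_camera('wrist'); np.savez('w7.npz',f=p['frame'],d=p['depth'],T=camT(p),K=p['intrinsics'])
cv2.imwrite('pics/w7.png',cv2.resize(p['frame'][130:330,140:480,::-1],None,fx=2.3,fy=2.3,interpolation=cv2.INTER_CUBIC))
E
```

```text
[ 0.5675306  -0.08391521 -0.00137168] 0.043707577924015834 [0.66884128 1.08851655 3.14310086] [ 0.17400218 -0.15859486  0.05746452]
```

View pics/w7.png

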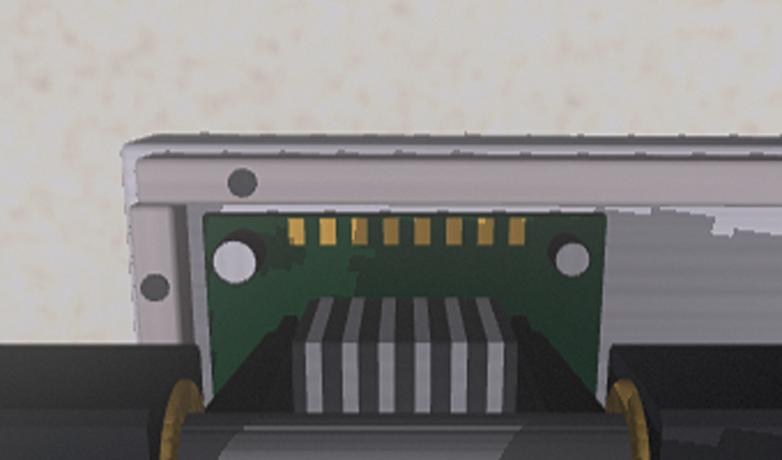

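>>> {"api": "step_arm", "payload": {"rows": [[-0.1,-0.1,0,0,0,0],[-0.1,-0.1,0,0,0,0],[0,0,0,0,0,0],[0,0,0,0,0,0]]}}

```text
time: 10.48
position: [0.5688, -0.082, -0.0014]
ee_rot: [[0.233, -0.973, 0.0], [-0.973, -0.233, -0.0], [0.0, 0.0, -1.0]]
ft_force: [-2.2, -3.1, 4.6]
grip_width: 0.0437
```

>>> {"api": "step_arm", "payload": {"rows": [[0,-0.1,0,0,0,0],[0,0,0,0,0,0],[0,0,0,0,0,0]]}}

```text
time: 10.85
position: [0.5695, -0.0815, -0.0014]
ee_rot: [[0.233, -0.973, -0.001], [-0.973, -0.233, -0.0], [-0.0, 0.001, -1.0]]
ft_force: [-1.2, -2.6, 5.6]
grip_width: 0.0438
```

>>> {"api": "step_arm", "payload": {"rows": [[0,-0.1,-0.03,0,0,0],[0,0,0,0,0,0],[0,0,0,0,0,0]]}}

```text
time: 11.22
position: [0.5701, -0.0811, -0.0014]
ee_rot: [[0.232, -0.973, -0.001], [-0.973, -0.232, 0.0], [-0.001, 0.001, -1.0]]
ft_force: [-3.1, -0.8, 5.0]
grip_width: 0.0438
```

>>> {"api": "step_arm", "payload": {"rows": [[0,-0.1,0,0,0,0],[0,0,0,0,0,0],[0,0,0,0,0,0]]}}

```text
time: 11.6
position: [0.5703, -0.081, -0.0015]
ee_rot: [[0.233, -0.973, -0.003], [-0.973, -0.233, 0.0], [-0.001, 0.003, -1.0]]
ft_force: [-5.0, -1.6, 6.6]
grip_width: 0.0438
```

>>> {"api": "step_arm", "payload": {"rows": [[-0.1,0,0,0,0,0],[0,0,0,0,0,0],[0,0,0,0,0,0]]}}

```text
time: 11.98
position: [0.5703, -0.0809, -0.0015]
ee_rot: [[0.232, -0.973, -0.003], [-0.973, -0.232, -0.001], [0.001, 0.003, -1.0]]
ft_force: [-4.6, -5.1, 5.8]
grip_width: 0.044
```

>>> {"api": "step_arm", "payload": {"rows": [[-0.1,0,0,0,0,0],[0,0,0,0,0,0],[0,0,0,0,0,0]]}}

```text
time: 12.35
position: [0.5701, -0.0802, -0.0015]
ee_rot: [[0.232, -0.973, -0.002], [-0.973, -0.232, -0.002], [0.001, 0.003, -1.0]]
ft_force: [-4.2, -5.6, 5.2]
grip_width: 0.0439
```

>>> {"api": "step_arm", "payload": {"rows": [[-0.1,0,0,0,0,0],[0,0,0,0,0,0],[0,0,0,0,0,0]]}}

```text
time: 12.72
position: [0.5699, -0.0793, -0.0015]
ee_rot: [[0.232, -0.973, -0.002], [-0.973, -0.232, -0.002], [0.001, 0.003, -1.0]]
ft_force: [-4.1, -5.3, 5.2]
grip_width: 0.0437
```

>>> {"api": "step_arm", "payload": {"rows": [[-0.1,0,0,0,0,0],[0,0,0,0,0,0],[0,0,0,0,0,0]]}}

```text
time: 13.1
position: [0.5699, -0.079, -0.0015]
ee_rot: [[0.233, -0.973, -0.002], [-0.973, -0.233, -0.003], [0.003, 0.003, -1.0]]
ft_force: [-3.8, -7.9, 4.6]
grip_width: 0.0438
```

```bash
python3 - <<'E'
from h import *
s=robot.state(); print(s['position'],s['grip_width'],s['ft_force'],s['moment'])
p=robot.read_camera('wrist'); np.savez('w8.npz',f=p['frame'],d=p['depth'],T=camT(p),K=p['intrinsics'])
cv2.imwrite('pics/w8.png',cv2.resize(p['frame'][160:310,160:430,::-1],None,fx=2.9,fy=2.9,interpolation=cv2.INTER_CUBIC))
E
```

```text
[ 0.56989317 -0.0790241  -0.00149296] 0.04379416332630593 [-3.77810435 -7.87859653  4.58013011] [-1.43743126  0.65565877 -0.20617704]
```

View pics/w8.png

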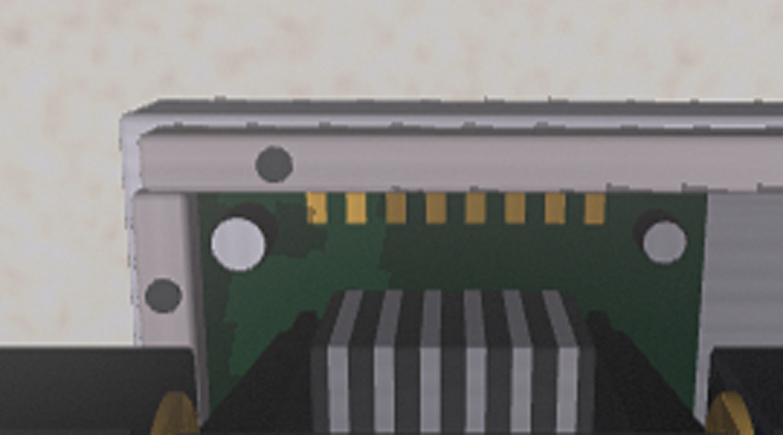

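>>> {"api": "step_arm", "payload": {"rows": [[-0.1,-0.1,0,0,0,0],[0,0,0,0,0,0],[0,0,0,0,0,0]]}}

```text
time: 13.52
position: [0.57, -0.079, -0.0015]
ee_rot: [[0.233, -0.972, -0.003], [-0.972, -0.233, -0.005], [0.004, 0.005, -1.0]]
ft_force: [-5.5, -12.7, 4.9]
grip_width: 0.0443
```

>>> {"api": "step_arm", "payload": {"rows": [[-0.05,-0.05,0,0,0,0],[0,0,0,0,0,0],[0,0,0,0,0,0]]}}

```text
time: 13.9
position: [0.5701, -0.079, -0.0015]
ee_rot: [[0.233, -0.972, -0.004], [-0.972, -0.233, -0.006], [0.005, 0.005, -1.0]]
ft_force: [-6.9, -13.9, 5.2]
grip_width: 0.0436
```

>>> {"api": "step_arm", "payload": {"rows": [[0,0,0,0,0,0],[0,0,0,0,0,0],[0,0,0,0,0,0]], "force": 3}}

```text
time: 14.28
position: [0.5711, -0.0768, -0.0019]
ee_rot: [[0.233, -0.973, -0.001], [-0.973, -0.233, -0.002], [0.002, 0.002, -1.0]]
ft_force: [-2.2, -7.0, 3.0]
grip_width: 0.0475
```

>>> {"api": "step_arm", "payload": {"rows": [[0,0,0,0,0,0],[0,0,0,0,0,0],[0,0,0,0,0,0]], "fingers": 0.42}}

```text
time: 14.65
position: [0.5716, -0.0748, -0.0017]
ee_rot: [[0.233, -0.972, -0.0], [-0.972, -0.233, 0.001], [-0.001, 0.0, -1.0]]
ft_force: [-0.4, -0.5, -0.2]
grip_width: 0.0545
```

>>> {"api": "step_arm", "payload": {"rows": [[0.4,0.1,0,0,0,0],[0,0,0,0,0,0],[0,0,-2,0,0,0],[0,0,-4,0,0,0],[0,0,-6,0,0,0],[0,0,-3,0,0,0],[0,0,0,0,0,0],[0,0,0,0,0,0],[0,0,0,0,0,0]]}}

```text
time: 15.78
position: [0.5704, -0.0791, 0.1466]
ee_rot: [[0.233, -0.973, -0.004], [-0.973, -0.233, 0.001], [-0.002, 0.003, -1.0]]
ft_force: [0.6, 0.5, 0.5]
grip_width: 0.0553
```

```bash
cat > chk.py <<'E'
from h import *
import sys
s=robot.state(); print(s['time'],s['position'],s['ft_force'])
p=robot.read_camera('wrist'); T=camT(p);K=np.array(p['intrinsics']);np.savez('w9.npz',f=p['frame'],d=p['depth'],T=T,K=K)
P=cloud(p,T); f=p['frame']; r=f.astype(int)
tr=robot.trace(p,'board'); 
print([ (x['p'],x['mask'].sum()) for x in tr[:2]])
m=tr[0]['mask'];
w=P[m&(P[...,2]>.05)&(P[...,2]<.07)]; print('sink',cv2.minAreaRect((w[:,:2]*1000).astype(np.float32)))
w=P[m&(P[...,2]>.025)&(P[...,2]<.033)]; print('board',cv2.minAreaRect((w[:,:2]*1000).astype(np.float32)), w[:,2].mean())
tr=robot.trace(p,'jig')
if tr:
    j=tr[0]['mask']|m; w=P[j&(P[...,2]>.018)&(P[...,2]<.045)]; print('jig',tr[0]['p'],cv2.minAreaRect((w[:,:2]*1000).astype(np.float32)))
vv,uu=np.where(m); y0,y1,x0,x1=max(vv.min()-40,0),vv.max()+40,uu.min()-50,uu.max()+60
sc=min(790/(x1-x0),590/(y1-y0)); cv2.imwrite('pics/'+sys.argv[1]+'.png',cv2.resize(f[y0:y1,x0:x1,::-1],None,fx=sc,fy=sc,interpolation=cv2.INTER_CUBIC))
print(x0,y0,sc)
E
python3 chk.py w9
```

```text
15.775 [ 0.57044377 -0.07909621  0.14659244] [0.6247915  0.47431633 0.54380803]
[(0.83, np.int64(6388))]
sink ((569.90673828125, -78.44302368164062), (26.51497459411621, 43.9211540222168), 13.216103553771973)
board ((569.5339965820312, -78.36446380615234), (63.81782531738281, 90.11121368408203), 13.057430267333984) 0.028335215446108564
jig 0.8 ((556.9815673828125, -112.10218811035156), (128.63803100585938, 180.16310119628906), 13.204333305358887)
217 154 3.798076923076923
```

View pics/w9.png

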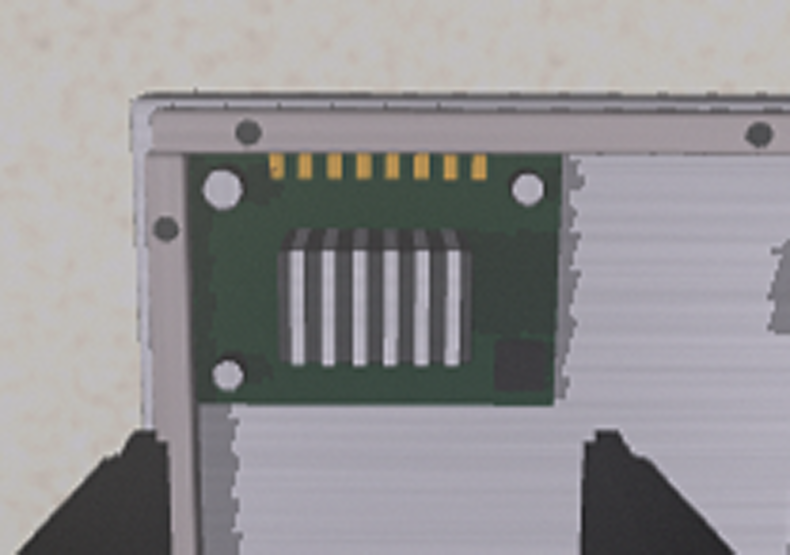

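>>> {"api": "step_arm", "payload": {"rows": [[0,5,0,0,0,0],[0,5,0,0,0,0],[0,2,0,0,0,0],[0,0,0,0,0,0],[0,0,0,0,0,0],[0,0,0,0,0,0]]}}

```text
time: 16.68
position: [0.4558, -0.1072, 0.1487]
ee_rot: [[0.233, -0.972, -0.0], [-0.972, -0.233, 0.0], [-0.0, 0.0, -1.0]]
ft_force: [0.3, -0.5, 0.7]
grip_width: 0.0546
```

```bash
python3 chk.py w10
```

```text
16.675 [ 0.45577247 -0.10716217  0.14869233] [ 0.29468778 -0.48755088  0.68206286]
[(0.78, np.int64(8283))]
sink ((569.5489501953125, -78.40087890625), (26.57643699645996, 43.57392120361328), 13.182843208312988)
board ((569.6296997070312, -78.23504638671875), (64.308837890625, 89.97570037841797), 13.56999683380127) 0.02820917164680769
jig 0.6 ((545.9010009765625, -114.72570037841797), (148.8216552734375, 180.29795837402344), 13.20673942565918)
212 13 3.6744186046511627
```

View pics/w10.png

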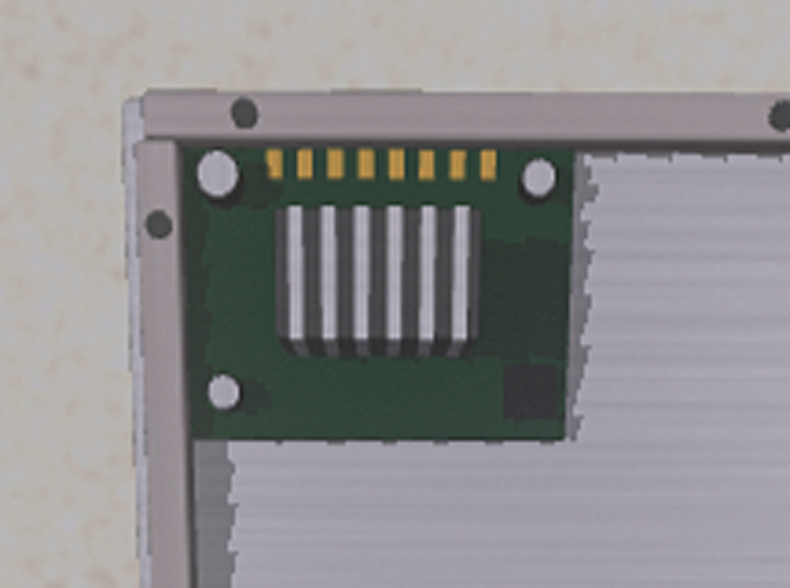

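>>> {"api": "step_arm", "payload": {"rows": [[-4.98,-1.69,0,0,0,0],[-4.98,-1.69,0,0,0,0],[-4.98,-1.69,0,0,0,0],[-4.98,-1.69,0,0,0,0],[-4.98,-1.69,0,0,0,0.054],[0,0,0,0,0,0],[0,0,0,0,0,0],[0,0,0,0,0,0]], "fingers": 0.5}}

```text
time: 17.82
position: [0.4794, 0.1535, 0.1486]
ee_rot: [[0.178, -0.984, -0.0], [-0.984, -0.178, -0.0], [0.0, 0.0, -1.0]]
ft_force: [0.3, -0.8, -0.1]
grip_width: 0.0476
```

```bash
cat > tog.py <<'E'
from h import *
import sys
s=robot.state(); print(s['time'],s['position'],s['grip_width'],np.degrees(np.arctan2(s['ee_rot'][1,0],s['ee_rot'][0,0])))
p=robot.read_camera('wrist'); T=camT(p);K=np.array(p['intrinsics']);np.savez(sys.argv[1]+'.npz',f=p['frame'],d=p['depth'],T=T,K=K)
P=cloud(p,T); f=p['frame']
save(p,sys.argv[1])
for q in ['switchbox','toggle_pivot','bat_head']:
    print(q,[(np.round(r['location'],4).tolist(),round(r['p'],2)) for r in robot.pinpoint(p,q)[:2]])
tr=robot.trace(p,'switchbox')
if tr:
    m=tr[0]['mask']; z=P[...,2]; w=P[m&(z>.055)&(z<.068)]; print('box',tr[0]['p'],m.sum(),cv2.minAreaRect((w[:,:2]*1000).astype(np.float32)),np.median(w[:,2]))
tr=robot.trace(p,'bat')
if tr:
    m=tr[0]['mask']; vv,uu=np.where(m); print('bat',tr[0]['p'],m.sum(),uu.min(),uu.max(),vv.min(),vv.max())
    np.save(sys.argv[1]+'_bat.npy',m)
E
python3 tog.py w11
```

```text
17.825 [0.47942049 0.1535109  0.14863412] 0.047582369725064966 -79.71800452409934
switchbox [([0.5557, 0.1639, 0.0018], 0.63)]
toggle_pivot [([0.5542, 0.1631, 0.0631], 0.96)]
bat_head [([0.5449, 0.1628, 0.0999], 0.9)]
box 0.59 25348 ((558.291748046875, 163.29580688476562), (130.1360626220703, 120.30431365966797), 10.509380340576172) 0.06365167001541616
bat 0.63 838 310 336 134 174
```

View pics/w11.png

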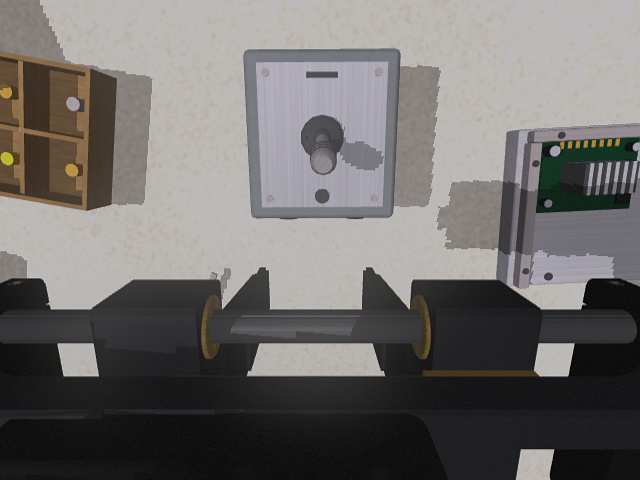

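```bash
python3 - <<'E'
from h import *
d=np.load('w11.npz');P=cloud(dict(depth=d['d'],intrinsics=d['K']),d['T'])
yaw=np.radians(10.45);c,s_=np.cos(yaw),np.sin(yaw);R=np.array([[c,s_],[-s_,c]])
m=np.zeros((480,640),bool);m[120:185,290:350]=1
Q=P.copy();Q[...,:2]=(P[...,:2]-[.5583,.1633])@R.T;Q[...,2]-=.066
q=Q[m&(Q[...,2]>.012)]*1000
print(len(q))
from scipy.optimize import least_squares
# model: cylinder radius 9 axis through pivot(0,y0,0) lean a; head side points r 28..54, end cap at 54
def res(p,x0=0):
    a,y0,x0,L=p; ax=np.array([-np.sin(a),0,np.cos(a)]); v=q-np.array([x0,y0,0]); t=v@ax; r=np.linalg.norm(v-t[:,None]*ax,axis=1)
    ds=np.where(t>24.5, r-9, 3) ; dc=t-L
    # sdf of capped cylinder
    dx=np.abs(r)-9; dy=np.maximum(t-L,27-t)
    return np.minimum(np.maximum(dx,dy),0)+np.hypot(np.maximum(dx,0),np.maximum(dy,0))
for free in [0,1]:
    f=(lambda p:np.r_[res(p),(p[2]-0)*(1 if free else 1e4),(p[3]-54)*(1 if free else 1e4)])
    b=min((least_squares(f,[a,0,0,54],loss='soft_l1') for a in (.3,.4,.5)),key=lambda o:o.cost)
    print(b.x.round(3),b.cost/len(q))
cap=q[q[:,2]>q[:,2].max()-6]; print(cap.mean(0),cap[:,2].max())
# where fingers end
F=d['d']; 
for v in (266,268,270,272,276,282):
    st=robot.state(); X=np.linalg.inv(np.r_[np.c_[st['ee_rot'],st['position']],[[0,0,0,1]]])
    print(v,[(u,(X[:3,:3]@P[v,u]+X[:3,3]).round(3).tolist()) for u in (258,265,368)])
E
```

```text
804
[ 0.389 -0.104  0.    54.   ] 4.993983614081405
[ 0.714 -0.153 18.573 62.59 ] 4.646013101985722
[-13.37879815   4.48011268 290.0998079 ] 290.09980789693776
266 [(258, [-0.061, 0.048, 0.149]), (265, [-0.053, 0.048, 0.149]), (368, [0.055, 0.047, 0.147])]
268 [(258, [-0.061, 0.05, 0.149]), (265, [-0.025, -0.011, -0.039]), (368, [0.026, -0.011, -0.039])]
270 [(258, [-0.028, -0.011, -0.042]), (265, [-0.025, -0.01, -0.038]), (368, [0.026, -0.011, -0.042])]
272 [(258, [-0.027, -0.011, -0.046]), (265, [-0.025, -0.01, -0.041]), (368, [0.026, -0.011, -0.044])]
276 [(258, [-0.027, -0.011, -0.05]), (265, [-0.024, -0.01, -0.048]), (368, [0.025, -0.009, -0.046])]
282 [(258, [-0.025, -0.012, -0.06]), (265, [-0.024, -0.008, -0.049]), (368, [0.024, -0.01, -0.055])]
```

```bash
python3 - <<'E'
from h import *
from scipy.optimize import least_squares
d=np.load('w11.npz');P=cloud(dict(depth=d['d'],intrinsics=d['K']),d['T'])
yaw=np.radians(10.45);c,s_=np.cos(yaw),np.sin(yaw);R=np.array([[c,s_],[-s_,c]])
m=np.zeros((480,640),bool);m[120:185,290:350]=1; m&=d['d']>0.05
Q=P.copy();Q[...,:2]=(P[...,:2]-[.5583,.1633])@R.T;Q[...,2]-=.066
# collar: points z 3.5..7
k=m&(Q[...,2]>.003)&(Q[...,2]<.008); w=Q[k]*1000; print('collar',len(w),w.min(0),w.max(0))
q=Q[m&(Q[...,2]>.03)&(Q[...,2]<.07)]*1000
print(len(q), q.max(0))
def res(p):
    a,y0,x0,z0=p; ax=np.array([-np.sin(a),0,np.cos(a)]); v=q-np.array([x0,y0,z0]); t=v@ax; r=np.linalg.norm(v-t[:,None]*ax,axis=1)
    dx=r-9; dy=np.maximum(t-54,27-t)
    return np.minimum(np.maximum(dx,dy),0)+np.hypot(np.maximum(dx,0),np.maximum(dy,0))
for wt in [(1e4,1e4),(1,1e4),(1,1),(1e4,1)]:
    f=(lambda p:np.r_[res(p),p[2]*wt[0],p[3]*wt[1]])
    b=min((least_squares(f,[a,0,0,0],loss='soft_l1') for a in (.3,.4,.5)),key=lambda o:o.cost)
    print(wt,b.x.round(3),b.cost/len(q))
E
```

```text
collar 698 [ -9.88137883 -14.96684182   3.00004941] [12.49759999 15.35023764  7.93799684]
747 [-3.39421206  8.72394452 52.48670701]
(10000.0, 10000.0) [ 0.39  -0.117  0.    -0.   ] 0.33598590641282317
(1, 10000.0) [ 0.443 -0.134  2.544 -0.   ] 0.20656325383482602
(1, 1) [ 0.405 -0.11   1.089 -0.703] 0.20234848779138875
(10000.0, 1) [ 0.377 -0.121  0.    -1.139] 0.2045388833015711
```

>>> {"api": "step_arm", "payload": {"rows": [[0.45,-3.4,0,0,0,0],[0,-2.98,0,0,0,0],[0,0,3,0,0,0],[0,0,3,0,0,0],[0,0,2.5,0,0,0],[0,0,1.2,0,0,0],[0,0,0.5,0,0,0],[0,0,0,0,0,0],[0,0,0,0,0,0],[0,0,0,0,0,0]]}}

```text
time: 19.38
position: [0.5436, 0.1617, 0.0477]
ee_rot: [[0.18, -0.984, 0.002], [-0.984, -0.18, 0.0], [-0.0, -0.002, -1.0]]
ft_force: [-0.6, 0.2, 0.6]
grip_width: 0.0477
```

```bash
python3 - <<'E'
from h import *
s=robot.state(); print(s['position'],s['ft_force'],s['grip_width'])
p=robot.read_camera('wrist')
a=cv2.resize(p['frame'][180:330,210:430,::-1],None,fx=2.5,fy=2.5,interpolation=cv2.INTER_CUBIC)
p=robot.read_camera('side'); x0,y0=290,130; c=cv2.resize(p['frame'][y0:y0+110,x0:x0+80,::-1],None,fx=3,fy=375/110,interpolation=cv2.INTER_CUBIC)
cv2.imwrite('pics/c12.png',np.hstack([a,c]))
E
```

```text
[0.54355326 0.1617089  0.04771828] [-0.57829349  0.1603016   0.63754329] 0.04774641587238068
```

View pics/c12.png

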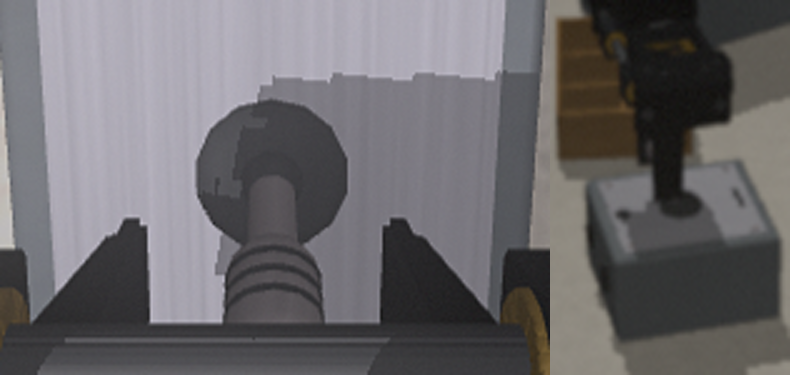

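>>> {"api": "step_arm", "payload": {"rows": [[0.1,0,0,0,0,0],[0,0,0,0,0,0]]}}

```text
time: 19.73
position: [0.5431, 0.1605, 0.0468]
ee_rot: [[0.18, -0.984, 0.0], [-0.984, -0.18, 0.0], [0.0, -0.0, -1.0]]
ft_force: [0.1, -0.4, 0.3]
grip_width: 0.0475
```

>>> {"api": "step_arm", "payload": {"rows": [[0,0,0,0,0,0],[0,0,0,0,0,0],[0,0,0,0,0,0],[0,0,0,0,0,0],[0,0,0,0,0,0],[0,0,0,0,0,0]], "fingers": 1, "force": 30}}

```text
time: 20.48
position: [0.5431, 0.1602, 0.0468]
ee_rot: [[0.18, -0.984, 0.0], [-0.984, -0.18, -0.001], [0.001, 0.0, -1.0]]
ft_force: [0.8, -3.1, 0.9]
grip_width: 0.0169
```

>>> {"api": "step_arm", "payload": {"rows": [[0.05,0.039,-0.092,0,0,0],[0,0.039,-0.092,0,0,0],[0,0,0,0,0,0]]}}

```text
time: 20.85
position: [0.5424, 0.16, 0.0482]
ee_rot: [[0.18, -0.984, 0.0], [-0.984, -0.18, 0.0], [-0.0, -0.0, -1.0]]
ft_force: [3.8, -0.6, -5.7]
grip_width: 0.0173
```

>>> {"api": "step_arm", "payload": {"rows": [[0,0.039,-0.092,0,0,0],[0,0.039,-0.092,0,0,0],[0,0,0,0,0,0]]}}

```text
time: 21.22
position: [0.5415, 0.1598, 0.0504]
ee_rot: [[0.18, -0.984, -0.0], [-0.984, -0.18, 0.0], [-0.0, 0.0, -1.0]]
ft_force: [3.1, -0.6, -6.7]
grip_width: 0.017
```

>>> {"api": "step_arm", "payload": {"rows": [[0,0.039,-0.092,0,0,0],[0,0,0,0,0,0]]}}

```text
time: 21.48
position: [0.5411, 0.1597, 0.0513]
ee_rot: [[0.18, -0.984, -0.0], [-0.984, -0.18, 0.0], [-0.0, 0.0, -1.0]]
ft_force: [2.4, -0.2, -5.7]
grip_width: 0.0172
```

>>> {"api": "step_arm", "payload": {"rows": [[0,0.039,-0.092,0,0,0],[0,0,0,0,0,0]]}}

```text
time: 21.72
position: [0.5408, 0.1597, 0.0523]
ee_rot: [[0.18, -0.984, -0.0], [-0.984, -0.18, 0.0], [-0.0, 0.0, -1.0]]
ft_force: [3.4, 0.1, -6.5]
grip_width: 0.0173
```

>>> {"api": "step_arm", "payload": {"rows": [[0,0.039,-0.092,0,0,0],[0,0,0,0,0,0]]}}

```text
time: 21.98
position: [0.5404, 0.1596, 0.0532]
ee_rot: [[0.18, -0.984, -0.0], [-0.984, -0.18, 0.0], [-0.0, 0.0, -1.0]]
ft_force: [2.4, 0.4, -6.9]
grip_width: 0.0169
```

>>> {"api": "step_arm", "payload": {"rows": [[0,0.039,-0.092,0,0,0],[0,0,0,0,0,0]]}}

```text
time: 22.22
position: [0.5401, 0.1595, 0.054]
ee_rot: [[0.18, -0.984, 0.0], [-0.984, -0.18, 0.0], [-0.0, -0.0, -1.0]]
ft_force: [4.0, -0.1, -7.5]
grip_width: 0.0175
```

>>> {"api": "step_arm", "payload": {"rows": [[0,0.039,-0.092,0,0,0],[0,0,0,0,0,0]]}}

```text
time: 22.48
position: [0.5399, 0.1595, 0.0543]
ee_rot: [[0.18, -0.984, 0.001], [-0.984, -0.18, 0.0], [-0.0, -0.001, -1.0]]
ft_force: [5.5, 0.2, -11.1]
grip_width: 0.0175
```

>>> {"api": "step_arm", "payload": {"rows": [[0,0.039,-0.092,0,0,0],[0,0,0,0,0,0]]}}

```text
time: 22.72
position: [0.5397, 0.1595, 0.0545]
ee_rot: [[0.18, -0.984, 0.001], [-0.984, -0.18, 0.0], [-0.0, -0.001, -1.0]]
ft_force: [8.4, 0.8, -16.1]
grip_width: 0.0172
```

>>> {"api": "step_arm", "payload": {"rows": [[0,-0.055,0.13,0,0,0],[0,-0.054,0.128,0,0,0],[0,0,0,0,0,0],[0,0,0,0,0,0]]}}

```text
time: 23.22
position: [0.5403, 0.1596, 0.0534]
ee_rot: [[0.18, -0.984, -0.0], [-0.984, -0.18, -0.0], [-0.0, 0.0, -1.0]]
ft_force: [2.7, 0.2, -8.0]
grip_width: 0.0174
```

>>> {"api": "step_arm", "payload": {"rows": [[0,-0.23,-0.08,0,0,0],[0,-0.23,-0.09,0,0,0],[0,0,0,0,0,0]]}}

```text
time: 23.6
position: [0.5433, 0.1601, 0.054]
ee_rot: [[0.18, -0.984, -0.004], [-0.984, -0.18, -0.001], [0.0, 0.004, -1.0]]
ft_force: [-1.5, -1.4, -7.9]
grip_width: 0.0172
```

>>> {"api": "step_arm", "payload": {"rows": [[0,0,-0.05,0,0,0],[0,0,0,0,0,0]]}}

```text
time: 23.85
position: [0.5443, 0.1603, 0.0551]
ee_rot: [[0.18, -0.984, -0.001], [-0.984, -0.18, -0.0], [0.0, 0.001, -1.0]]
ft_force: [-1.4, -1.0, -8.9]
grip_width: 0.0171
```

>>> {"api": "step_arm", "payload": {"rows": [[0,-0.24,-0.06,0,0,0],[0,-0.24,-0.05,0,0,0],[0,0,0,0,0,0],[0,0,0,0,0,0]]}}

```text
time: 24.35
position: [0.5499, 0.1613, 0.0567]
ee_rot: [[0.18, -0.984, 0.001], [-0.984, -0.18, 0.0], [-0.0, -0.001, -1.0]]
ft_force: [-1.9, 0.0, -9.7]
grip_width: 0.0174
```

>>> {"api": "step_arm", "payload": {"rows": [[0,-0.23,-0.02,0,0,0],[0,-0.24,-0.02,0,0,0],[0,0,0,0,0,0],[0,0,0,0,0,0]]}}

```text
time: 24.85
position: [0.5546, 0.1621, 0.0573]
ee_rot: [[0.18, -0.984, 0.001], [-0.984, -0.18, 0.0], [-0.0, -0.001, -1.0]]
ft_force: [-2.1, -1.4, -8.0]
grip_width: 0.0173
```

>>> {"api": "step_arm", "payload": {"rows": [[0,-0.24,-0.01,0,0,0],[0,-0.24,0,0,0,0],[0,0,0,0,0,0],[0,0,0,0,0,0]]}}

```text
time: 25.35
position: [0.5592, 0.163, 0.0572]
ee_rot: [[0.18, -0.984, 0.0], [-0.984, -0.18, 0.0], [-0.0, -0.0, -1.0]]
ft_force: [-2.6, -0.4, -7.9]
grip_width: 0.017
```

>>> {"api": "step_arm", "payload": {"rows": [[0,-0.24,0.01,0,0,0],[0,-0.25,0.01,0,0,0],[0,0,0,0,0,0],[0,0,0,0,0,0]]}}

```text
time: 25.85
position: [0.564, 0.1639, 0.057]
ee_rot: [[0.18, -0.984, 0.0], [-0.984, -0.18, 0.0], [-0.0, -0.0, -1.0]]
ft_force: [-2.5, -2.0, -8.7]
grip_width: 0.0171
```

>>> {"api": "step_arm", "payload": {"rows": [[0,-0.24,0.03,0,0,0],[0,-0.24,0.04,0,0,0],[0,0,0,0,0,0],[0,0,0,0,0,0]]}}

```text
time: 26.35
position: [0.5685, 0.1647, 0.0563]
ee_rot: [[0.18, -0.984, -0.0], [-0.984, -0.18, 0.0], [-0.0, 0.0, -1.0]]
ft_force: [-4.2, -1.9, -7.3]
grip_width: 0.0169
```

>>> {"api": "step_arm", "payload": {"rows": [[0,-0.24,0.06,0,0,0],[0,-0.24,0.06,0,0,0],[0,0,0,0,0,0],[0,0,0,0,0,0]]}}

```text
time: 26.85
position: [0.5731, 0.1656, 0.0551]
ee_rot: [[0.18, -0.984, -0.0], [-0.984, -0.18, -0.0], [-0.0, 0.0, -1.0]]
ft_force: [-6.1, -0.2, -5.7]
grip_width: 0.0175
```

>>> {"api": "step_arm", "payload": {"rows": [[0,-0.23,0.08,0,0,0],[0,-0.23,0.09,0,0,0],[0,0,0,0,0,0],[0,0,0,0,0,0]]}}

```text
time: 27.35
position: [0.5776, 0.1664, 0.0536]
ee_rot: [[0.18, -0.984, -0.0], [-0.984, -0.18, -0.0], [-0.0, 0.0, -1.0]]
ft_force: [-5.2, -0.7, -6.1]
grip_width: 0.0173
```

>>> {"api": "step_arm", "payload": {"rows": [[0,-0.17,0.07,0,0,0],[0,0,0,0,0,0],[0,0,0,0,0,0]]}}

```text
time: 27.72
position: [0.5792, 0.1667, 0.053]
ee_rot: [[0.18, -0.984, -0.001], [-0.984, -0.18, -0.0], [-0.0, 0.001, -1.0]]
ft_force: [-7.0, -1.3, -4.8]
grip_width: 0.0175
```

>>> {"api": "step_arm", "payload": {"rows": [[0,0.07,0.16,0,0,0],[0,0.07,0.16,0,0,0],[0,0.07,0.16,0,0,0],[0,0.06,0.14,0,0,0],[0,0,0,0,0,0],[0,0,0,0,0,0]]}}

```text
time: 28.48
position: [0.5786, 0.1666, 0.0489]
ee_rot: [[0.18, -0.984, 0.004], [-0.984, -0.18, 0.001], [-0.0, -0.004, -1.0]]
ft_force: [-6.1, -1.1, 0.6]
grip_width: 0.017
```

>>> {"api": "step_arm", "payload": {"rows": [[0,0,0,0,0,0],[0,0,0,0,0,0]]}}

```text
time: 28.72
position: [0.5786, 0.1666, 0.0489]
ee_rot: [[0.18, -0.984, 0.004], [-0.984, -0.18, 0.001], [-0.0, -0.004, -1.0]]
ft_force: [-4.8, -0.8, -1.4]
grip_width: 0.0173
```

```bash
python3 - <<'E'
from h import *
s=robot.state(); print(s['time'],s['position'],s['ft_force'],s['moment'],s['grip_width']); 
p=robot.read_camera('wrist')
a=cv2.resize(p['frame'][160:330,210:430,::-1],None,fx=2.2,fy=2.2,interpolation=cv2.INTER_CUBIC)
P=cloud(p); f=p['frame']
for v in range(215,300,6): print(v,((P[v,316]-s['position'])@s['ee_rot']*1000).round(0).tolist(),P[v,316].round(3))
p=robot.read_camera('side'); x0,y0=300,130; c=cv2.resize(p['frame'][y0:y0+100,x0:x0+80,::-1],None,fx=3.6,fy=3.74,interpolation=cv2.INTER_CUBIC)
cv2.imwrite('pics/c13.png',np.hstack([a,c]))
s=robot.state(); print(s['time'],s['position'],s['ft_force'],s['moment'])
E
```

```text
28.725 [0.57859509 0.16659904 0.0488907 ] [-4.75989759 -0.84761404 -1.42508842] [-0.17058333  1.05482529  0.01222738] 0.017311934022973735
215 [-0.0, -34.0, -15.0] [0.612 0.173 0.064]
221 [-0.0, -30.0, -15.0] [0.608 0.172 0.064]
227 [-0.0, -27.0, -16.0] [0.605 0.172 0.065]
233 [-0.0, -24.0, -16.0] [0.602 0.171 0.065]
239 [-0.0, -21.0, -16.0] [0.599 0.17  0.065]
245 [-0.0, -17.0, -16.0] [0.595 0.17  0.065]
251 [-0.0, -13.0, -15.0] [0.592 0.169 0.064]
257 [-0.0, -10.0, -15.0] [0.588 0.168 0.064]
263 [-0.0, -6.0, -16.0] [0.585 0.168 0.064]
269 [-0.0, -3.0, -15.0] [0.581 0.167 0.064]
275 [-0.0, 1.0, -14.0] [0.577 0.167 0.063]
281 [-0.0, 4.0, -17.0] [0.575 0.166 0.066]
287 [-0.0, 6.0, -20.0] [0.572 0.166 0.069]
293 [-0.0, -6.0, -59.0] [0.584 0.168 0.108]
299 [-0.0, -5.0, -63.0] [0.583 0.168 0.112]
28.825 [0.57859491 0.16658924 0.04890288] [-4.35871872 -0.94088795 -0.5208106 ] [-0.15763199  1.07182336 -0.00141737]
```

View pics/c13.png

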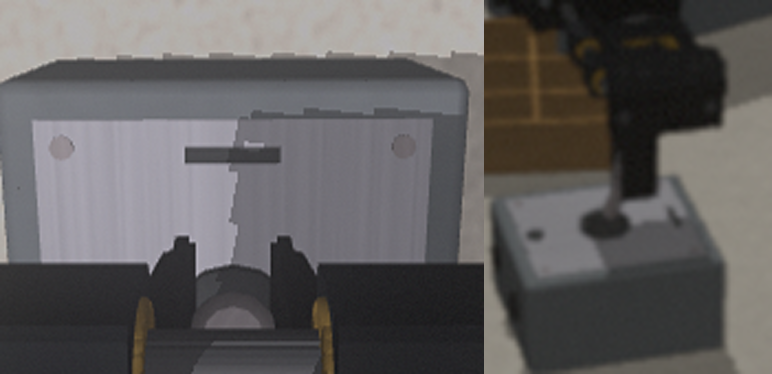

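>>> {"api": "step_arm", "payload": {"rows": [[0,0,0,0,0,0],[0,0,0,0,0,0]], "force": 8}}

```text
time: 29.08
position: [0.5794, 0.1667, 0.0487]
ee_rot: [[0.18, -0.984, 0.006], [-0.984, -0.18, 0.001], [-0.0, -0.006, -1.0]]
ft_force: [-0.4, 0.4, 0.8]
grip_width: 0.0179
```

```bash
python3 - <<'E'
from h import *
s=robot.state()
for k in s: print(k,np.round(s[k],4))
p=robot.read_camera('side'); save(p,'s14')
E
```

```text
time 29.075
joint_pos [1.095030e+01 7.394600e+00 1.070974e+02 3.400000e-03 6.516790e+01
 9.059490e+01]
qvel [ 0.0412  0.109   0.0143  0.0651 -0.0061  0.0244]
tau [-1.30600e-01 -3.84543e+01 -3.26808e+01  4.60000e-03 -2.27000e-01
 -1.70000e-03]
position [0.5794 0.1667 0.0487]
ee_rot [[ 1.797e-01 -9.837e-01  5.800e-03]
 [-9.837e-01 -1.797e-01  1.200e-03]
 [-1.000e-04 -5.900e-03 -1.000e+00]]
ft_force [-0.4263  0.3541  0.789 ]
moment [-0.0217  0.0875 -0.0258]
grip_width 0.0179
```

View pics/s14.png

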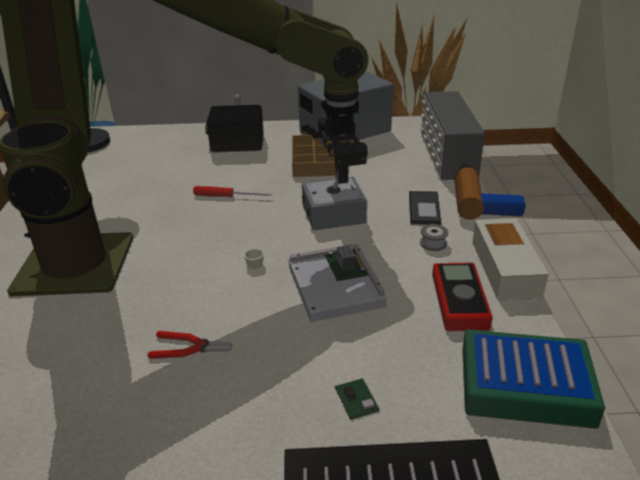

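>>> {"api": "step_arm", "payload": {"rows": [[0,0,0,0,0,0],[0,0,0,0,0,0],[0,0,0,0,0,0],[0,0,0,0,0,0]], "fingers": 0.5}}

```text
time: 29.62
position: [0.5768, 0.1662, 0.0464]
ee_rot: [[0.18, -0.984, -0.0], [-0.984, -0.18, -0.0], [0.0, 0.0, -1.0]]
ft_force: [-0.2, 0.3, -0.6]
grip_width: 0.0465
```

>>> {"api": "step_arm", "payload": {"rows": [[0,0,0,0,0,0],[0,0,-2,0,0,0],[0,0,-4,0,0,0],[0,0,-4,0,0,0],[0,4,0,0,0,0],[0,6,0,0,0,0],[0,0,0,0,0,0],[0,0,0,0,0,0],[0,0,0,0,0,0]]}}

```text
time: 30.75
position: [0.4802, 0.1485, 0.1479]
ee_rot: [[0.18, -0.984, 0.002], [-0.984, -0.18, 0.0], [-0.0, -0.002, -1.0]]
ft_force: [0.0, 0.1, 1.1]
grip_width: 0.0477
```

```bash
python3 tog.py w15; cat > fit.py <<'E'
from h import *
import sys
from scipy.optimize import least_squares
d=np.load(sys.argv[1]+'.npz');P=cloud(dict(depth=d['d'],intrinsics=d['K']),d['T'])
yaw=np.radians(10.45);c,s_=np.cos(yaw),np.sin(yaw);R=np.array([[c,s_],[-s_,c]])
Q=P.copy();Q[...,:2]=(P[...,:2]-[.5583,.1633])@R.T;Q[...,2]-=.066
m=(d['d']>.05)&(abs(Q[...,0])<.06)&(abs(Q[...,1])<.02)&(Q[...,2]>.03)&(Q[...,2]<.075)
q=Q[m]*1000; print(len(q),q.min(0),q.max(0))
def res(p):
    a,y0,x0,z0,pl=p; ax=np.array([-np.sin(a),0,np.cos(a)]); v=q-np.array([x0,y0,z0]); t=v@ax-pl; r=np.linalg.norm(v-t[:,None]*ax-pl*ax,axis=1)
    dx=r-9; dy=np.maximum(t-54,27-t)
    return np.minimum(np.maximum(dx,dy),0)+np.hypot(np.maximum(dx,0),np.maximum(dy,0))
for wt in [(1e3,1e3,1e3),(1,1e3,1e3),(1e3,1e3,.01)]:
    f=(lambda p:np.r_[res(p),p[2]*wt[0],p[3]*wt[1],p[4]*wt[2]])
    b=min((least_squares(f,[a,0,0,0,0],loss='soft_l1') for a in (-.3,-.45,.4)),key=lambda o:o.cost)
    print(wt,b.x.round(3),b.cost/len(q))
E
python3 fit.py w15
```

```text
30.75 [0.48019842 0.14849359 0.1478511 ] 0.04765615164621668 -79.65096099664365
switchbox [([0.5574, 0.1632, 0.0048], 0.84), ([0.5492, -0.112, 0.0044], 0.58)]
toggle_pivot [([0.5536, 0.1589, 0.0638], 0.73)]
bat_head [([0.5784, 0.1688, 0.101], 0.91)]
box 0.74 25443 ((558.1019897460938, 163.49441528320312), (129.1877899169922, 120.81543731689453), 10.29263973236084) 0.06315794674491643
bat 0.7 1052 302 330 91 139
882 [ 4.28407787 -8.99794516 30.02812138] [26.4350713   9.09050212 51.98607018]
(1000.0, 1000.0, 1000.0) [-0.412  0.074 -0.    -0.    -0.   ] 0.4510813435054782
(1, 1000.0, 1000.0) [-0.486  0.071 -3.671 -0.    -0.   ] 0.20641377646859324
(1000.0, 1000.0, 0.01) [-0.408  0.055 -0.     0.    -1.651] 0.19053602772037145
```

View pics/w15.png

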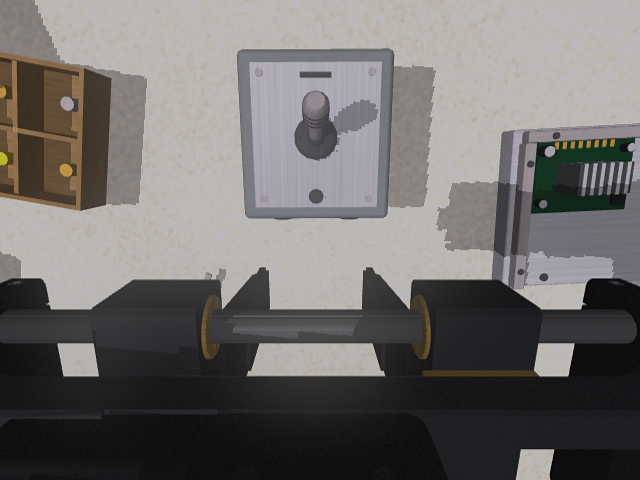

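```bash
python3 - <<'E'
from h import *
p=robot.read_camera('top'); save(p,'top16'); P=cloud(p)
for q,zr in [('board',(.025,.07)),('jig',(.018,.045))]:
    for r in robot.trace(p,q)[:2]:
        m=r['mask']; print(q,round(r['p'],2),rect(P,m,*zr))
s=robot.state(); print(s['time'],s['ft_force'],s['qvel'].round(2))
E
```

```text
board 0.63 (((572.0152587890625, -79.01751708984375), (66.29994201660156, 93.01197814941406), 12.618792533874512), 1044)
jig 0.9 (((547.9041137695312, -115.67721557617188), (149.0116424560547, 179.24652099609375), 13.121344566345215), 3887)
31.2 [ 0.16054571  0.19564611 -0.25835399] [ 0.1  -0.27  0.17  0.   -0.07  0.07]
```

View pics/top16.png

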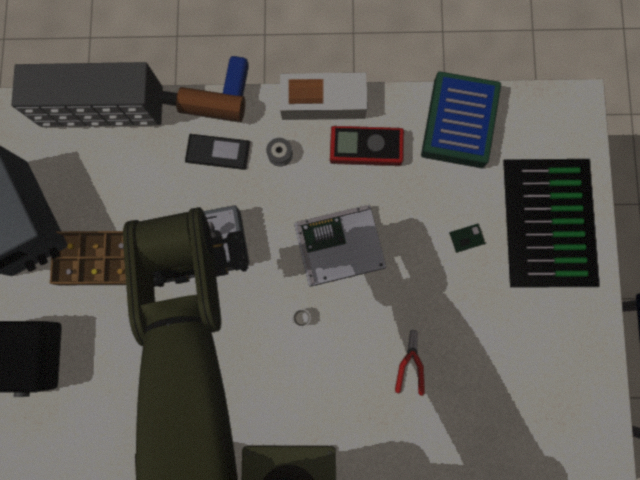

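The top view shows the board in the jig's corner at about (323, 232), with both fences against it. Nothing else has moved. The arm is clear and touching nothing, so I'm handing the job in.

```bash
python3 -c "
from cell import robot
print(robot.close_job())"
```

```text
the job is handed in; nothing more can be done
None
```

The board is seated in the jig corner and the toggle is switched on and in. I handed the job in at about 31 s, with the arm clear of everything.

**Board:** I gripped it by the heat sink, slid it along the deck against both fences (about 10 N against the +x fence, 12 N against the +y fence) and released it. My last wrist-camera check put it at (31.4, 30.0) mm in the jig frame, against a home of (31, 30). It was square to within about 0.4° and flat. A final top view agreed roughly, with the board's outline about 3 mm oversize there.

**Toggle:** I pulled the bat out in 1 mm steps. The hard stop came at about 8 mm and peaked near 18 N. I backed off about 0.8 mm and swung it over with a steady 7–9 N pull and only light friction sideways, so it never caught the tooth. After I let go, a fit to the depth image showed it leaning about 0.41 rad to the bar side (joint about 0.86). The same fit put it fully in (−1.7 to 0 mm of pull). I did not push it back to test the lock.

**What disagreed:**
- **Fingertips:** They sit about 39 mm behind the reported TCP. My first grasp closed in the air above the heat sink, and I corrected every later height for this.
- **Letting the bat in:** While still gripped, it stopped about 3 mm short of fully in, and I did not find out why. It went in once I eased the grip and opened the fingers.

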